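# Weigh a part-used solder reel on a trip balance

## Task

Weigh the part-used solder reel that stands on the trip balance: put whichever of the two steel weights are needed on the empty pan, and slide the rider along its bar until the beam is level with the pointer at the middle of the dial. Leave the reel on its pan, leave a weight that is not needed standing on the counter, and do not disturb the other things on the counter.

Things in the scene. Friction and masses are not known exactly. Their poses are not given: they have to be found in the camera images.
- balance: Grey trip balance, fixed; base 130 x 260 x 26 mm. Origin under the base's centre, on the counter. y axis along the beam towards the empty pan; the rider bar is on the -x side (nearer the robot). Pivot 90 mm above the origin; pans 120 mm either side of it over the beam's ends. A linkage keeps the pans upright as they rise and sink, so where a load stands on a pan makes no difference.
- beam (a joint): Tilt of the beam, rad: 0 level; positive: load pan high, reel's pan low. Stops at +-0.12; rests at +0.12 at the start. Sprung: between the stops it settles within about 1 s at 0.1 rad per 100 g of imbalance between the pans (rider counted). A thin pointer swings over a small white dial plate at the front; level is the bold mark in its middle.
- load_pan_floor (a point): Middle of the floor of the empty (load) pan, on the balance's +y side: round, steel, inside radius about 50 mm, lip 4 mm high. Floor 115 mm above the counter when level, 12 mm higher per 0.1 rad of tilt. Holds both weights side by side, centres 50 mm apart. It yields when pressed: the downward force that holds the beam level is the weight still lacking there.
- reel_pan_floor (a point): Middle of the floor of the other, equal pan, on the -y side, which carries the reel.
- reel_mid (a point): Centre of the part-used reel of solder wire, about 53 mm in diameter and 66 mm tall, standing upright on the reel's pan. Its mass is not known: anything from 250 to 750 g.
- large_weight_mid (a point): Centre (37 mm above its foot) of the larger turned steel weight, 400 g, 74 mm tall: a plain cylinder 36 mm in diameter for the lower 50 mm, then a knob 22 mm in diameter. Stands upright on the counter at the start. z axis up.
- small_weight_mid (a point): Centre (30 mm above its foot) of the smaller turned steel weight, 200 g, 60 mm tall: a plain cylinder 28 mm in diameter for the lower 40 mm, then a knob 18 mm in diameter. Stands upright on the counter at the start. z axis up.
- rider_grip (a point): Middle of the upright fin of the rider, a dark steel block sliding on the flat bar parallel to the beam, 100 mm on the -x side of the pivot. The fin is 14 mm wide along the bar, 18 mm across it; this point is 17 mm below its top, 28 mm above the block under it (26 x 20 mm), 130 mm above the counter when level. Pinched along the bar's direction it clears the pan.
- rider (a joint): Position of the rider along its bar in m: 0 over the pivot (no effect), growing towards the load pan up to 0.10. The rider weighs 260 g, so each 10 mm adds as much as about 22 g on the load pan (0.10 m: 217 g). It slides with about 1.2 N of friction and stays where it is left.
- file: Needle file with a yellow handle, 148 mm long, lying between the weights; leave alone.
- cutters: Side cutters with red handles, 128 mm long; leave alone.
- tape: Roll of black tape, 58 mm across, 19 mm high; leave alone.
- tin: Brass-coloured tin of wire wool, 63 mm across, 48 mm high; leave alone.

How it is judged:
By the outcome, as a careful person would: the job done as asked, in the order asked, and still so for the second after the job is handed in, with the robot touching nothing.
It also fails if it takes over 72 s, if anything falls off the work surface, if the arm or the gripper's body presses on something with over 40 N, if the wrist force passes 120 N, or if a joint passes its speed limit or range.

## Robot

A 6-joint arm with a two-finger parallel gripper is mounted at the origin on the work surface; the furniture and walls round the work are solid. World frame = base frame: x ahead of the robot, y to its left, z up, the work surface at z = 0. Lengths are in m, angles in degrees, forces in N, time in s.
With the tool pointing down it reaches from about 0.325 to 0.85 m from the base axis. Payload 4.4 kg.
Tool frame: the origin (TCP) lies midway between the tips of the shut fingers; the grasp point (between the pads) lies 19 mm behind it; z points along the fingers, y is the line along which they close (so a half turn about z gives the same grasp; the last joint's range is limited). The gripper opens to 94 mm and grips with 3 to 60 N. Pads are 16 mm wide; open, the fingers measure 119 mm over their backs; the gripper's body (75 mm by 177 mm) begins 78 mm behind the grasp point.
Start: joints at [59.33, 11.837, 88.321, -0, 79.842, -8.623], TCP at [0.216, 0.533, 0.205] pointing down, gripper open.
Joint ranges: [-156.59, 156.59], [-49.26, 127.26], [12.9, 141.05], [-63.56, 243.56], [4.71, 150.69], [-161.64, 161.64]. Speed limits (degrees/s): [159.86, 159.86, 180, 180, 180, 180].

## Interface

Orientations are given as [roll, pitch, yaw] about the fixed x, y, z axes, in that order (R = Rz(yaw) Ry(pitch) Rx(roll)).
In Python, from plant import robot, snapshot, get_calibration gives the robot as it stands.
- The arm moves only by the tool move_arm, never from a script. Its argument "commands" is a list of rows, each a list of 7 numbers: the shift along the tool's x, y, z each as a share of 0.3 m, from -1 to 1, then the turn, a rotation vector about the tool's x, y, z each as a share of 0.15 rad, from -1 to 1, then the opening, from 0 (shut) to 1 (fully open). A call has 1 to 8 rows; each row shifts and turns the commanded pose from where the row before left it, along the tool's axes as they then stand; what a row does not reach is not made up. A row lasts 1/8 s, in which the tool goes at most 62.5 mm and 10.7 degrees, less where a joint would pass 70% of its speed; a pose out of reach is approached as far as the arm can. A call with a number of a shift or a turn outside -1 to 1 is refused whole. A call with a gripper value outside its range is refused whole. The fingers move at their own pace and stop on an object; "force" is the grip in N (left out, the last holds). Time passes only in rows, so rows that do not move let the fingers close. It gives the time, the measured TCP pose, the force, the opening and the grip force at its end, in the units of the state.
- robot.observe(): the state, without advancing time (a new reading comes with each control period).
- snapshot(name): name is "side" or "top"; returns (picture, depth): 400x640x3 uint8, red, green, blue; 400x640 float32, m along the optical axis (not along the pixel's ray), 0 where there is no reading.
- get_calibration(name): a dict with "camera_matrix" (3x3 intrinsics, pixels), "R" (3x3) and "t" (3): a world point X has camera coordinates R X + t. Camera axes: x right, y down, z forward; pixel columns grow to the right and rows downward; lengths in m; the calibration is good to about 2 mm. A picture is of the moment at which its call begins. get_calibration takes no time and is no camera call.
- robot.hand_in(): hands the job in; it is judged then, once.
The state is a dict: "clock": time; "joints": joint angles; "qvel": joint speeds; "joint_torque": joint torques, N m; "eef_pos": TCP position; "tcp_rot": TCP orientation; "ft_force": force on the tool from outside, world axes, zero at the start; "torque": the same for the moment, N m; "gripper_width": finger opening in m; "gripper_force": force on a finger pad.
Only numpy, scipy, OpenCV 4.12 (cv2) and the standard library are available. Lean on these libraries where they do the work, as an engineer would, in place of code of your own. Each camera call takes 0.05 s, during which the arm holds its last target. There are 200 camera calls.

## Working session

There is one attempt and no reset: what is moved stays moved. The work goes in short steps, Python scripts to look and compute and a tool call to move; the robot and the scene stay as the last step left them, time stands still between calls to the robot, and variables do not carry over. Pictures are saved under pics/ and viewed, at most 10 in all, crops included, and the job is handed in when it is done.

Besides the shell and the picture viewer there is one more tool, called after "Emit:" as name(argument=value, ...), one argument or row to a line, values as JSON. move_arm: Moves the arm, as the interface text tells. Shift numbers are shares of 0.3 m and turn numbers shares of 0.15 rad, none past 1 either way. Its arguments: {"type":"object","properties":{"commands":{"type":"array","items":{"type":"array","items":{"type":"number","minimum":-1,"maximum":1}}},"force":{"type":"number"}},"required":["commands"]}

```bash
mkdir -p pics; cat > h.py <<'E'
import numpy as np, cv2
from plant import robot, snapshot, get_calibration
def cloud(name, save=None):
    p,d=snapshot(name); c=get_calibration(name); K=np.array(c["camera_matrix"]);R=np.array(c["R"]);t=np.array(c["t"])
    if save: cv2.imwrite("pics/"+save,p[:,:,::-1])
    v,u=np.mgrid[0:d.shape[0],0:d.shape[1]]
    C=np.stack([(u-K[0,2])/K[0,0]*d,(v-K[1,2])/K[1,1]*d,d],-1)
    W=(C-t)@R; W[d==0]=np.nan
    return p,W
E
python3 - <<'E'
from h import *
s=robot.observe(); print({k:np.round(v,3) for k,v in s.items()})
for n in("top","side"):
    p,W=cloud(n,n+"0.png"); np.save(n+"W.npy",W); c=get_calibration(n); print(n, np.round(-np.array(c["R"]).T@c["t"],3))
E
```

```text
{'clock': np.float64(0.0), 'joints': array([ 5.9330e+01,  1.1883e+01,  8.8405e+01,  1.0000e-03,  7.9842e+01,
       -8.6240e+00]), 'qvel': array([ 0.012, -0.033, -0.021,  0.078,  0.078,  0.04 ]), 'joint_torque': array([-1.0000e-03, -3.7089e+01, -2.8141e+01,  7.0000e-02,  3.6000e-02,
       -0.0000e+00]), 'eef_pos': array([0.215, 0.532, 0.204]), 'tcp_rot': array([-1.79872e+02, -2.00000e-02,  1.57954e+02]), 'ft_force': array([-1.012,  0.237, -0.235]), 'torque': array([ 0.055, -0.037, -0.03 ]), 'gripper_force': np.float64(0.0), 'gripper_width': np.float64(0.094)}
top [ 0.416 -0.037  0.947]
side [1.206 0.315 0.738]
```

View pics/top0.png

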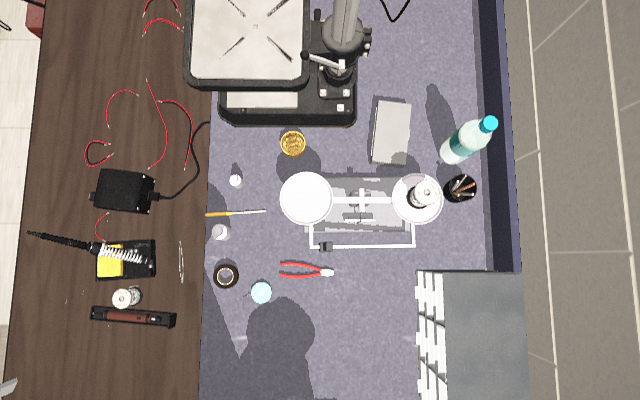

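View pics/side0.png

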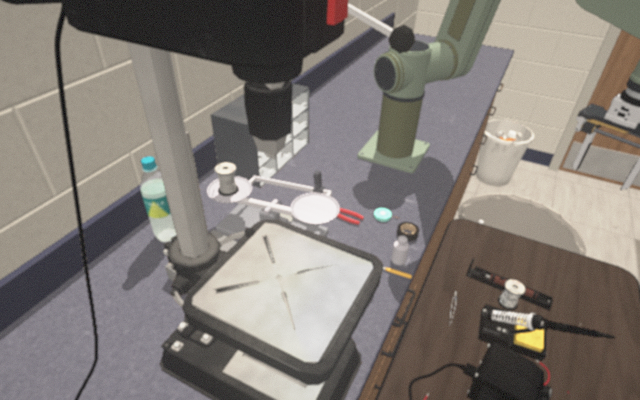

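The top view shows the weights at (221,232) and (235,180), the load pan at (306,197), the rider at (326,246), the reel at (420,195), and the file between the weights. The side view confirms that the beam is tilted with the reel's pan low.

```bash
python3 - <<'E'
from h import *
W=np.load("topW.npy"); im=cv2.imread("pics/top0.png")
def reg(n,u0,u1,v0,v1,z0,z1):
    w=W[v0:v1,u0:u1].reshape(-1,3); m=(w[:,2]>z0)&(w[:,2]<z1); w=w[m]
    if len(w): 
        c,r=cv2.minEnclosingCircle(w[:,:2].astype(np.float32))
        print(n,len(w),"mean",w.mean(0).round(4),"mid",((w.min(0)+w.max(0))/2).round(4),"ext",np.ptp(w,axis=0).round(3),"circ",np.round(c,4),round(r,4),"zmax",w[:,2].max().round(3))
    else: print(n,'none')
reg("wA",205,238,218,248,.01,.1);reg("wAtop",205,238,218,248,.052,.1)
reg("wB",222,250,168,195,.01,.1);reg("wBtop",222,250,168,195,.052,.1)
reg("loadpan",270,342,160,232,.1,.17)
reg("reelpan",380,455,160,232,.08,.12)
reg("reeltop",395,450,160,215,.14,.22)
reg("rider",315,340,235,260,.05,.2);reg("ridertop",315,340,235,260,.135,.2)
reg("base",305,430,170,240,.018,.034)
reg("file",200,270,205,219,.003,.02)
reg("tape",208,245,258,292,.012,.03)
reg("all",200,520,0,400,.16,.5)
# bar direction
w=W[238:252,300:425].reshape(-1,3); m=(w[:,2]>.07)&(w[:,2]<.12); w=w[m]; print("bar",np.polyfit(w[:,1],w[:,0],1),w.min(0),w.max(0),np.polyfit(w[:,1],w[:,2],1))
cv2.imwrite("pics/c1.png",cv2.resize(im[155:300,195:460],None,fx=3,fy=3,interpolation=cv2.INTER_CUBIC))
E
```

```text
wA 254 mean [0.4694 0.1717 0.0527] mid [0.4709 0.1763 0.0436] ext [0.035 0.036 0.067] circ [0.4706 0.1763] 0.0181 zmax 0.077
wAtop 114 mean [0.4708 0.175  0.0667] mid [0.4704 0.1755 0.0645] ext [0.031 0.031 0.025] circ [0.4706 0.1761] 0.0163 zmax 0.077
wB 147 mean [0.5876 0.1443 0.0421] mid [0.5901 0.147  0.0354] ext [0.026 0.027 0.051] circ [0.5902 0.147 ] 0.0138 zmax 0.061
wBtop 49 mean [0.5904 0.1469 0.0574] mid [0.5916 0.1468 0.0572] ext [0.017 0.016 0.007] circ [0.591  0.1472] 0.0091 zmax 0.061
loadpan 2312 mean [ 0.5354 -0.0217  0.1289] mid [ 0.5307 -0.0304  0.1189] ext [0.122 0.128 0.037] circ [ 0.5349 -0.03  ] 0.0652 zmax 0.137
reelpan 1575 mean [ 0.5357 -0.2484  0.1008] mid [ 0.5339 -0.2459  0.0999] ext [0.123 0.133 0.04 ] circ [ 0.5397 -0.2469] 0.0676 zmax 0.12
reeltop 525 mean [ 0.5434 -0.2606  0.1665] mid [ 0.5441 -0.2667  0.1575] ext [0.051 0.063 0.03 ] circ [ 0.5395 -0.2668] 0.033 zmax 0.172
rider 165 mean [ 0.4365 -0.062   0.1324] mid [ 0.4368 -0.0645  0.13  ] ext [0.018 0.051 0.059] circ [ 0.4367 -0.0645] 0.0254 zmax 0.159
ridertop 87 mean [ 0.4367 -0.0648  0.1526] mid [ 0.4368 -0.065   0.1483] ext [0.018 0.016 0.022] circ [ 0.4369 -0.0642] 0.0115 zmax 0.159
base 3233 mean [ 0.5297 -0.1474  0.0258] mid [ 0.5378 -0.1369  0.026 ] ext [0.134 0.242 0.016] circ [ 0.5291 -0.1354] 0.1329 zmax 0.034
file 174 mean [0.5183 0.1597 0.0066] mid [0.5225 0.1483 0.0074] ext [0.031 0.147 0.009] circ [0.5152 0.1481] 0.0738 zmax 0.012
tape 323 mean [0.3709 0.1659 0.0182] mid [0.372  0.166  0.0173] ext [0.054 0.055 0.01 ] circ [0.3712 0.1664] 0.0283 zmax 0.022
all 25076 mean [ 0.5776 -0.1377  0.2245] mid [ 0.5568 -0.1182  0.2718] ext [0.802 0.601 0.224] circ [ 0.5326 -0.1107] 0.4683 zmax 0.384
bar [-0.01683365  0.43763275] [ 0.42820362 -0.25569973  0.0760797 ] [ 0.4575726  -0.02651699  0.1198219 ] [0.12639018 0.11440774]
```

View pics/c1.png

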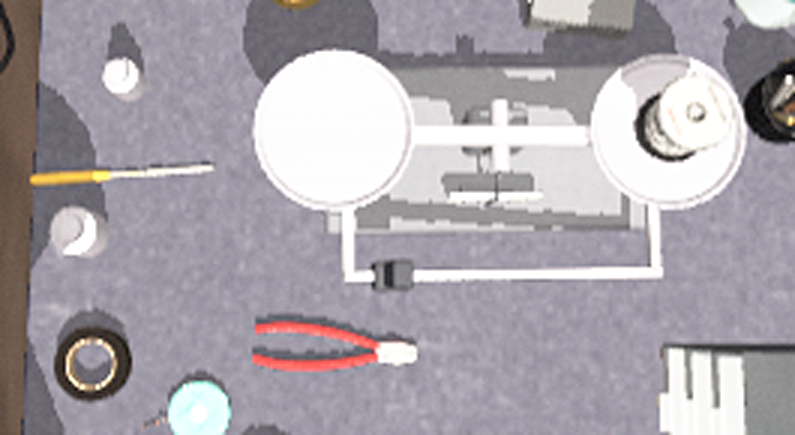

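The large weight is at about (0.4705, 0.176) and the small one at (0.591, 0.147). The load pan centre is near (0.536, -0.02). The rider fin is at (0.437, -0.065), which puts it about 0.074 m along its bar. I'll press on the load pan first to estimate the reel's mass.

Emit:
move_arm(
  commands=[
    [0, 0, -0.05, 0, 0, -0.855, 0],
    [0, 0, -0.05, 0, 0, -0.855, 0],
    [0, 0, -0.05, 0, 0, -0.855, 0],
    [-0.097, -0.167, 0, 0, 0, 0, 0],
    [-0.097, -0.167, 0, 0, 0, 0, 0],
    [-0.097, -0.167, 0, 0, 0, 0, 0],
    [-0.097, -0.167, 0, 0, 0, 0, 0],
    [-0.097, -0.167, 0, 0, 0, 0, 0],
  ],
)

```text
clock: 1.1
eef_pos: [0.3617, 0.2807, 0.2501]
tcp_rot: [-180.0, -0.0, -180.0]
ft_force: [1.0, 0.5, 0.2]
gripper_width: 0.0172
gripper_force: 0.0
```

Emit:
move_arm(
  commands=[
    [-0.097, -0.167, 0, 0, 0, 0, 0],
    [-0.097, -0.167, 0, 0, 0, 0, 0],
    [-0.097, -0.167, 0, 0, 0, 0, 0],
    [-0.097, -0.167, 0, 0, 0, 0, 0],
    [-0.097, -0.167, 0, 0, 0, 0, 0],
    [-0.097, -0.167, 0, 0, 0, 0, 0],
    [0, 0, 0, 0, 0, 0, 0],
    [0, 0, 0, 0, 0, 0, 0],
  ],
)

```text
clock: 2.1
eef_pos: [0.5352, -0.0177, 0.2497]
tcp_rot: [179.9, -0.1, 180.0]
ft_force: [-0.4, -0.8, 0.5]
gripper_width: 0.0004
gripper_force: 0.0
```

Emit:
move_arm(
  commands=[
    [0, 0, 0.12, 0, 0, 0, 0],
    [0, 0, 0.12, 0, 0, 0, 0],
    [0, 0, 0.12, 0, 0, 0, 0],
    [0, 0, 0.03, 0, 0, 0, 0],
    [0, 0, 0.03, 0, 0, 0, 0],
    [0, 0, 0.03, 0, 0, 0, 0],
    [0, 0, 0, 0, 0, 0, 0],
    [0, 0, 0, 0, 0, 0, 0],
  ],
)

```text
clock: 3.1
eef_pos: [0.5366, -0.0181, 0.1163]
tcp_rot: [180.0, 0.1, 180.0]
ft_force: [-0.6, 0.6, 2.2]
gripper_width: 0.0003
gripper_force: 1.1
```

```bash
python3 - <<'E'
from h import *
F=[]
for i in range(12):
    p,W=cloud("top"); F.append(robot.observe()["ft_force"])
print(np.mean(F,0),np.std(F,0),robot.observe()["eef_pos"])
w=W[165:230,275:340].reshape(-1,3); m=(w[:,2]>.1)&(w[:,2]<.135); print(np.median(w[m],0))
w=W[165:230,385:450].reshape(-1,3); m=(w[:,2]>.08)&(w[:,2]<.135); print(np.median(w[m],0))
E
```

```text
[0.29598668 1.32813943 2.30056885] [0.56389274 0.56990942 0.41299071] [ 0.53647071 -0.01833221  0.11570561]
[ 0.50278921 -0.013543    0.11580631]
[ 0.52987799 -0.24592218  0.11505637]
```

Pressing level takes about 2.2 N. With the rider already at about 0.074 m (160 g), the reel comes to about 385 g, so it needs the small weight plus the rider. I'll fetch the small weight.

Emit:
move_arm(
  commands=[
    [0, 0, -0.15, 0, 0, 0, 0],
    [0, 0, -0.15, 0, 0, 0, 0],
    [-0.06, 0.183, 0, 0, 0, 0, 0],
    [-0.06, 0.183, 0, 0, 0, 0, 0.7],
    [-0.06, 0.183, 0, 0, 0, 0, 0.7],
    [0, 0, 0.1, 0, 0, 0, 0.7],
    [0, 0, 0.1, 0, 0, 0, 0.7],
    [0, 0, 0, 0, 0, 0, 0.7],
  ],
)

```text
clock: 4.7
eef_pos: [0.5867, 0.1459, 0.1415]
tcp_rot: [-179.9, -0.5, -180.0]
ft_force: [-1.2, -0.7, 0.6]
gripper_width: 0.0469
gripper_force: 0.0
```

```bash
python3 - <<'E'
from h import *
s=robot.observe();print(s["eef_pos"],s["gripper_width"],s["ft_force"])
E
```

```text
[0.58673034 0.14594501 0.14149251] 0.046869258142747706 [-1.17482184 -0.70758386  0.58752383]
```

Emit:
move_arm(
  commands=[
    [-0.01, 0.002, 0, 0, 0, 0, 0.7],
    [0, 0, 0, 0, 0, 0, 0.7],
    [0, 0, 0.15, 0, 0, 0, 0.7],
    [0, 0, 0.15, 0, 0, 0, 0.7],
    [0, 0, 0.13, 0, 0, 0, 0.7],
    [0, 0, 0, 0, 0, 0, 0.7],
  ],
)

```text
clock: 5.45
eef_pos: [0.5903, 0.1466, 0.014]
tcp_rot: [-180.0, -0.4, 180.0]
ft_force: [-1.0, 0.2, 0.7]
gripper_width: 0.0658
gripper_force: 0.0
```

Emit:
move_arm(
  commands=[
    [0, 0, 0, 0, 0, 0, 0],
    [0, 0, 0, 0, 0, 0, 0],
    [0, 0, 0, 0, 0, 0, 0],
    [0, 0, 0, 0, 0, 0, 0],
    [0, 0, 0, 0, 0, 0, 0],
    [0, 0, 0, 0, 0, 0, 0],
  ],
  force=20,
)

```text
clock: 6.2
eef_pos: [0.5935, 0.1471, 0.0173]
tcp_rot: [-180.0, 0.1, -180.0]
ft_force: [0.6, -0.1, 4.6]
gripper_width: 0.0273
gripper_force: 20.0
```

Emit:
move_arm(
  commands=[
    [0, 0, -0.2, 0, 0, 0, 0],
    [0, 0, -0.2, 0, 0, 0, 0],
    [0, 0, -0.2, 0, 0, 0, 0],
    [0, 0, -0.1, 0, 0, 0, 0],
    [0, 0, 0, 0, 0, 0, 0],
    [0, 0, 0, 0, 0, 0, 0],
  ],
)

```text
clock: 6.95
eef_pos: [0.5913, 0.147, 0.2235]
tcp_rot: [-180.0, -0.3, 180.0]
ft_force: [-0.2, -1.0, -2.3]
gripper_width: 0.0271
gripper_force: 20.0
```

```bash
python3 - <<'E'
from h import *
p,W=cloud("side","s1.png")
s=robot.observe();print(s["eef_pos"],s["gripper_width"],s["ft_force"])
cv2.imwrite("pics/s1c.png",cv2.resize(p[130:300,180:460,::-1],None,fx=2.8,fy=2.8,interpolation=cv2.INTER_CUBIC))
E
```

```text
[0.5909528  0.14694479 0.22288188] 0.027336481941018436 [ 0.89896368  0.64943634 -2.86286113]
```

View pics/s1c.png

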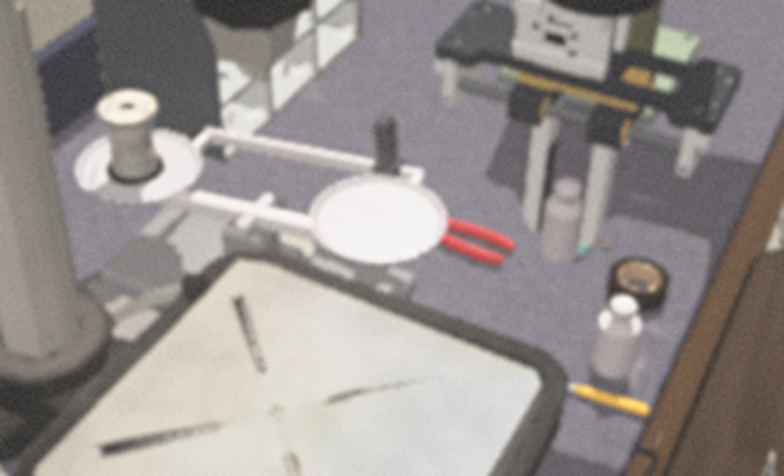

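The small weight (crop 565,220) is held upright between the fingers, and the file, tape and large weight haven't moved. Next is the pan.

Emit:
move_arm(
  commands=[
    [0.046, -0.139, 0, 0, 0, 0, 0],
    [0.046, -0.139, 0, 0, 0, 0, 0],
    [0.046, -0.139, 0, 0, 0, 0, 0],
    [0.046, -0.139, 0, 0, 0, 0, 0],
    [0, 0, 0.12, 0, 0, 0, 0],
    [0, 0, 0.1, 0, 0, 0, 0],
    [0, 0, 0.03, 0, 0, 0, 0],
    [0, 0, 0, 0, 0, 0, 0],
  ],
)

```text
clock: 8.0
eef_pos: [0.5366, -0.0194, 0.1499]
tcp_rot: [180.0, -0.2, -180.0]
ft_force: [0.8, -0.4, -2.3]
gripper_width: 0.0275
gripper_force: 20.0
```

Emit:
move_arm(
  commands=[
    [0, 0, 0.015, 0, 0, 0, 0],
    [0, 0, 0.015, 0, 0, 0, 0],
    [0, 0, 0.015, 0, 0, 0, 0],
    [0, 0, 0.01, 0, 0, 0, 0],
    [0, 0, 0, 0, 0, 0, 0],
    [0, 0, 0, 0, 0, 0, 0],
    [0, 0, 0, 0, 0, 0, 0],
  ],
)

```text
clock: 8.88
eef_pos: [0.5379, -0.0197, 0.1352]
tcp_rot: [-180.0, 0.0, 180.0]
ft_force: [0.1, 0.4, 1.7]
gripper_width: 0.0274
gripper_force: 20.0
```

```bash
cat >> h.py <<'E'
def med(W,u0,u1,v0,v1,z0,z1):
    w=W[v0:v1,u0:u1].reshape(-1,3); m=(w[:,2]>z0)&(w[:,2]<z1); return np.median(w[m],0).round(4)
def state():
    F=[]
    for i in range(6):
        p,W=cloud("top"); F.append(robot.observe()["ft_force"])
    s=robot.observe(); print("F",np.mean(F,0).round(2),s["eef_pos"].round(4),s["clock"])
    print("load",med(W,275,340,165,230,.1,.135),"reelpan",med(W,385,450,165,230,.08,.135))
    return p,W
E
python3 -c "from h import *;state()"
```

```text
F [1.15 0.38 0.51] [ 0.5379 -0.0197  0.1351] 9.175
load [ 0.5048 -0.0139  0.1181] reelpan [ 0.5302 -0.2462  0.1127]
```

Emit:
move_arm(
  commands=[
    [0, 0, 0, 0, 0, 0, 0.5],
    [0, 0, 0, 0, 0, 0, 0.5],
    [0, 0, 0, 0, 0, 0, 0.5],
    [0, 0, 0, 0, 0, 0, 0.5],
    [0, 0, -0.15, 0, 0, 0, 0.5],
    [0, 0, -0.15, 0, 0, 0, 0.5],
    [0, 0, -0.1, 0, 0, 0, 0.5],
  ],
)

```text
clock: 10.05
eef_pos: [0.5385, -0.0198, 0.2575]
tcp_rot: [-180.0, 0.2, -180.0]
ft_force: [0.7, 0.1, 0.2]
gripper_width: 0.0469
gripper_force: 0.0
```

Emit:
move_arm(
  commands=[
    [0.11, -0.05, 0, 0, 0, 0, 0.5],
    [0.11, -0.05, 0, 0, 0, 0, 0.5],
    [0.11, -0.05, 0, 0, 0, 0, 0.5],
    [0, 0, 0, 0, 0, 0, 0.5],
    [0, 0, 0, 0, 0, 0, 0.5],
    [0, 0, 0, 0, 0, 0, 0.5],
    [0, 0, 0, 0, 0, 0, 0.5],
    [0, 0, 0, 0, 0, 0, 0.5],
  ],
)

```text
clock: 11.05
eef_pos: [0.439, -0.0645, 0.2548]
tcp_rot: [180.0, -0.0, -180.0]
ft_force: [0.3, 0.4, 0.2]
gripper_width: 0.047
gripper_force: 0.0
```

```bash
python3 - <<'E'
from h import *
p,W=state()
w=W[235:260,315:345].reshape(-1,3); m=(w[:,2]>.135)&(w[:,2]<.165); w=w[m]; print(((w.min(0)+w.max(0))/2))
cv2.imwrite("pics/t2.png",cv2.resize(p[170:260,270:450,::-1],None,fx=4.4,fy=4.4,interpolation=cv2.INTER_CUBIC))
p,W=cloud("side")
cv2.imwrite("pics/s2c.png",cv2.resize(p[150:260,200:380,::-1],None,fx=4.4,fy=4.4,interpolation=cv2.INTER_CUBIC))
E
```

```text
F [-0.1   0.11 -0.19] [ 0.4387 -0.0646  0.2549] 11.35
load [0.5576 0.0267 0.1209] reelpan [ 0.5452 -0.2487  0.1121]Traceback (most recent call last):
  File "<stdin>", line 3, in <module>
    return umr_minimum(a, axis, None, out, keepdims, initial, where)
ValueError: zero-size array to reduction operation minimum which has no identity
```

Emit:
move_arm(
  commands=[
    [0.006, 0, 0.15, 0, 0, 0, 0.45],
    [0, 0, 0.15, 0, 0, 0, 0.45],
    [0, 0, 0.12, 0, 0, 0, 0.45],
    [0, 0, 0.05, 0, 0, 0, 0.45],
    [0, 0, 0, 0, 0, 0, 0.45],
  ],
)

```text
clock: 11.98
eef_pos: [0.4365, -0.0646, 0.1135]
tcp_rot: [180.0, -0.1, 180.0]
ft_force: [-0.6, -0.1, 0.1]
gripper_width: 0.0425
gripper_force: 0.0
```

Emit:
move_arm(
  commands=[
    [0, 0, 0, 0, 0, 0, 0],
    [0, 0, 0, 0, 0, 0, 0],
    [0, 0, 0, 0, 0, 0, 0],
    [0, 0, 0, 0, 0, 0, 0],
    [0, 0, 0, 0, 0, 0, 0],
  ],
  force=4,
)

```text
clock: 12.6
eef_pos: [0.4379, -0.0646, 0.1144]
tcp_rot: [-180.0, 0.1, 180.0]
ft_force: [3.0, 1.8, 0.1]
gripper_width: 0.0145
gripper_force: 4.0
```

Emit:
move_arm(
  commands=[
    [0, 0.025, 0.004, 0, 0, 0, 0],
    [0, 0.025, 0.004, 0, 0, 0, 0],
    [0, 0, 0, 0, 0, 0, 0],
    [0, 0, 0, 0, 0, 0, 0.35],
    [0, 0, 0, 0, 0, 0, 0.35],
    [0, 0, 0, 0, 0, 0, 0.35],
    [0, 0, 0, 0, 0, 0, 0.35],
  ],
)

```text
clock: 13.48
eef_pos: [0.4366, -0.0497, 0.1113]
tcp_rot: [180.0, -0.0, 180.0]
ft_force: [0.0, -0.1, 0.4]
gripper_width: 0.0331
gripper_force: 0.0
```

Emit:
move_arm(
  commands=[
    [0, 0, -0.15, 0, 0, 0, 0.35],
    [0, 0, -0.15, 0, 0, 0, 0.35],
    [0.09, 0.15, 0, 0, 0, 0, 0.35],
    [0.09, 0.15, 0, 0, 0, 0, 0.35],
    [0, 0.18, 0, 0, 0, 0, 0.35],
    [0, 0.18, 0, 0, 0, 0, 0.35],
    [0, 0, 0, 0, 0, 0, 0.35],
    [0, 0, 0, 0, 0, 0, 0.35],
  ],
)

```text
clock: 14.48
eef_pos: [0.3827, 0.148, 0.2014]
tcp_rot: [-180.0, -0.0, -180.0]
ft_force: [0.9, 0.5, -0.2]
gripper_width: 0.0332
gripper_force: 0.0
```

```bash
python3 - <<'E'
from h import *
p,W=state()
w=W[235:260,310:345].reshape(-1,3); m=(w[:,2]>.135)&(w[:,2]<.165); w=w[m]; print(len(w) and ((w.min(0)+w.max(0))/2))
cv2.imwrite("pics/t2.png",cv2.resize(p[170:260,270:450,::-1],None,fx=4.4,fy=4.4,interpolation=cv2.INTER_CUBIC))
E
```

```text
F [-0.09 -0.28 -0.  ] [0.3832 0.1473 0.2015] 14.775
load [ 0.5346 -0.0194  0.1162] reelpan [ 0.5298 -0.2463  0.1147]
[ 0.43684921 -0.04920946  0.14338333]
```

View pics/t2.png

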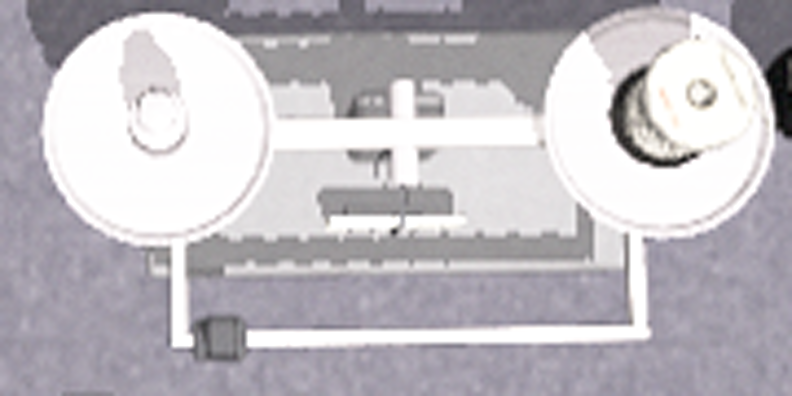

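The small weight stands in the middle of the load pan, the rider is at crop (220,338), and the beam is close to level. I'll now measure the remaining tilt more precisely.

```bash
cat >> h.py <<'E'
def slopes(W):
    def fit(u0,u1,v0,v1,z0,z1):
        w=W[v0:v1,u0:u1].reshape(-1,3); m=(w[:,2]>z0)&(w[:,2]<z1); w=w[m]
        for _ in range(4):
            A=np.c_[w[:,1],w[:,0]-w[:,0].mean(),np.ones(len(w))]; k=np.linalg.lstsq(A,w[:,2],rcond=None)[0]; r=w[:,2]-A@k
            w=w[abs(r)<2.5*max(r.std(),.0005)]
        return k[0]
    bar=fit(338,408,240,252,.07,.125); beam=fit(332,394,196,204,.065,.13); base=fit(320,405,180,238,.018,.034); cnt=fit(290,420,280,300,-.02,.015)
    L=med(W,275,340,165,230,.1,.145)[2]; R=med(W,385,450,165,230,.08,.135)[2]
    return np.array([bar,beam,base,cnt,(L-R)/.24])
E
python3 - <<'E'
from h import *
np.set_printoptions(precision=4,suppress=True)
print("start",slopes(np.load("topW.npy")))
S=[slopes(cloud("top")[1]) for i in range(10)]; print(np.mean(S,0),np.std(S,0))
p,W=cloud("side"); im=p[:,:,::-1]
pt,_=cloud("top"); cv2.imwrite("pics/t3.png",cv2.resize(pt[208:228,338:382,::-1],None,fx=16,fy=16,interpolation=cv2.INTER_CUBIC))
E
```

```text
start [0.1243 0.1219 0.0001 0.0001 0.1179]
[0.0063 0.0077 0.0005 0.0003 0.0064] [0.0026 0.0019 0.0008 0.0002 0.0004]
```

View pics/t3.png

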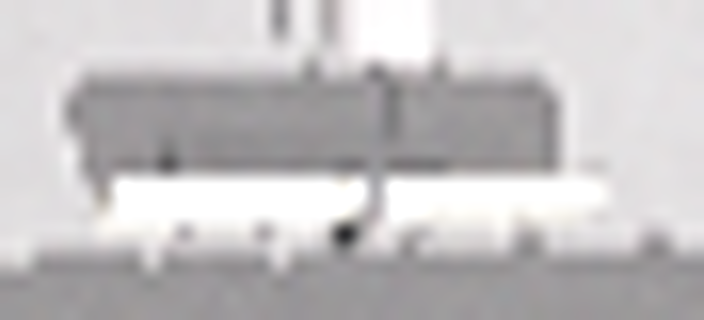

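The slopes give about 0.0065 rad remaining with the load pan high, and the pointer tip (372,210) sits slightly off the bold mark (345,235). I'll move the rider about 3 mm further.

Emit:
move_arm(
  commands=[
    [-0.044, -0.164, 0, 0, 0, 0, 0.35],
    [-0.044, -0.164, 0, 0, 0, 0, 0.35],
    [-0.044, -0.164, 0, 0, 0, 0, 0.35],
    [-0.046, -0.164, 0, 0, 0, 0, 0.35],
    [0, 0, 0, 0, 0, 0, 0.35],
    [0, 0, 0, 0, 0, 0, 0.35],
  ],
)

```text
clock: 16.12
eef_pos: [0.436, -0.0481, 0.2013]
tcp_rot: [180.0, -0.0, 180.0]
ft_force: [0.3, -0.7, 0.3]
gripper_width: 0.033
gripper_force: 0.0
```

Emit:
move_arm(
  commands=[
    [0, 0, 0.12, 0, 0, 0, 0.35],
    [0, 0, 0.12, 0, 0, 0, 0.35],
    [0, 0, 0.06, 0, 0, 0, 0.35],
    [0, 0, 0, 0, 0, 0, 0.35],
    [0, 0, 0, 0, 0, 0, 0],
    [0, 0, 0, 0, 0, 0, 0],
    [0, 0, 0, 0, 0, 0, 0],
    [0, 0, 0, 0, 0, 0, 0],
  ],
)

```text
clock: 17.12
eef_pos: [0.4373, -0.0484, 0.1123]
tcp_rot: [180.0, 0.1, 180.0]
ft_force: [1.9, 0.5, 0.9]
gripper_width: 0.014
gripper_force: 4.0
```

Emit:
move_arm(
  commands=[
    [0, 0.006, 0.002, 0, 0, 0, 0],
    [0, 0, 0, 0, 0, 0, 0],
    [0, 0, 0, 0, 0, 0, 0.35],
    [0, 0, 0, 0, 0, 0, 0.35],
    [0, 0, 0, 0, 0, 0, 0.35],
    [0, 0, 0, 0, 0, 0, 0.35],
    [0, 0, -0.15, 0, 0, 0, 0.35],
    [0, 0, -0.15, 0, 0, 0, 0.35],
  ],
)

```text
clock: 18.12
eef_pos: [0.4355, -0.0464, 0.2013]
tcp_rot: [180.0, -0.1, 180.0]
ft_force: [1.3, 0.1, -0.2]
gripper_width: 0.0328
gripper_force: 0.0
```

Emit:
move_arm(
  commands=[
    [0.09, 0.15, 0, 0, 0, 0, 0.35],
    [0.09, 0.15, 0, 0, 0, 0, 0.35],
    [0, 0.18, 0, 0, 0, 0, 0.35],
    [0, 0.18, 0, 0, 0, 0, 0.35],
    [0, 0, 0, 0, 0, 0, 0.35],
    [0, 0, 0, 0, 0, 0, 0.35],
    [0, 0, 0, 0, 0, 0, 0.35],
    [0, 0, 0, 0, 0, 0, 0.35],
  ],
)

```text
clock: 19.12
eef_pos: [0.3826, 0.1502, 0.2009]
tcp_rot: [-180.0, -0.0, 179.8]
ft_force: [0.2, 0.2, -0.4]
gripper_width: 0.033
gripper_force: 0.0
```

```bash
python3 - <<'E'
from h import *
np.set_printoptions(precision=4,suppress=True)
S=[slopes(cloud("top")[1]) for i in range(10)]; print(np.mean(S,0),np.std(S,0))
p,W=cloud("top","t4.png"); w=W[235:260,310:345].reshape(-1,3); m=(w[:,2]>.135)&(w[:,2]<.165); w=w[m]; print((w.min(0)+w.max(0))/2, robot.observe()["eef_pos"])
a=cv2.resize(p[208:228,338:382,::-1],None,fx=16,fy=16,interpolation=cv2.INTER_CUBIC)
b=cv2.resize(p[150:300,195:460,::-1],(704,398),interpolation=cv2.INTER_CUBIC)
cv2.imwrite("pics/t5.png",np.vstack([a,b])[:600] if 0 else cv2.resize(np.vstack([a,b]),None,fx=.83,fy=.83))
E
```

```text
[0.0031 0.0046 0.0005 0.0004 0.0022] [0.002  0.0021 0.0006 0.0004 0.0003]
[ 0.4369 -0.0472  0.1425] [0.3823 0.1514 0.201 ]
```

View pics/t5.png

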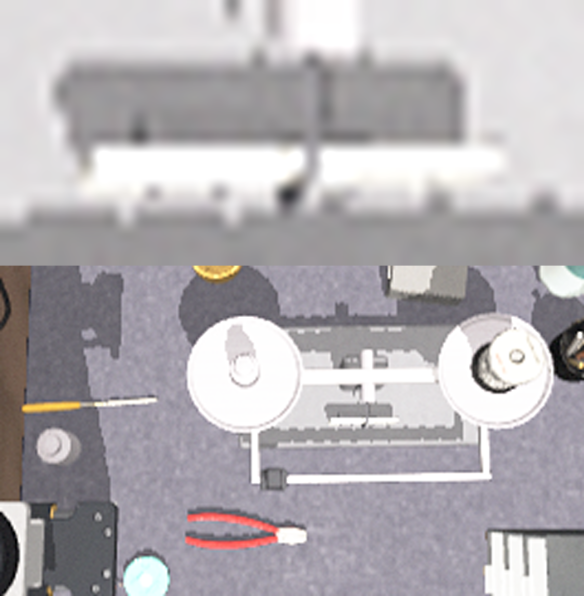

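The pointer is now in line with the bold mark at the middle of the dial. The measured tilt is about 0.0025 rad (2–3 g), and everything else is where it was.

```bash
python3 -c "
from plant import robot
print(robot.hand_in())"
```

```text
the job is handed in; nothing more can be done
None
```

The job is handed in: the reel weighs about 400 g, balanced by the 200 g weight on the load pan and the rider at about 0.092 m. The beam is level to within about 0.003 rad, the 400 g weight is still standing on the counter, and the tools were not touched.

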